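Fit the missing spacer spool to a two-tier serving stand

ROBOT

A 7-joint arm with a two-finger parallel gripper is mounted at the origin on a cart in front of the work surface, level with it; the furniture and walls round the work are solid. World frame = base frame: x ahead of the robot, y to its left, z up, the work surface at z = 0. Lengths are in m, angles in rad, forces in N, time in s.
With the tool pointing down it reaches from about 0.4 to 0.85 m from the base axis. Payload 4.5 kg.
Tool frame: the origin (TCP) lies at the very end of the fingers, on their centre line; the grasp point (between the pads) lies 19 mm behind it (r.hold_point_z is the distance from the TCP to the grasp point, in m); z points along the fingers, y is the line along which they close (so a half turn about z gives the same grasp; the last joint's range is limited). The gripper opens to 88 mm and grips with 3 to 60 N. Pads are 18 mm wide; open, the fingers measure 123 mm over their backs; the gripper's body (75 mm by 187 mm) begins 45 mm behind the grasp point.
Start: joints at [1.311, 0.689, -0.195, 1.565, 0.157, 0.902, -0.215], TCP at [0.181, -0.598, 0.239] pointing down, gripper open.
Joint ranges: [-3.01, 3.01], [-0.46, 2.08], [-1.47, 1.51], [0.13, 2.56], [-1, 4.14], [0.04, 2.09], [-2.66, 2.66]. Speed limits (rad/s): [2.57, 2.57, 3.14, 3.14, 3.14, 3.14, 3.14].

INTERFACE

Orientations are given as a unit quaternion [w, x, y, z].
In Python, from bench import r, readout, snapshot, camera_model, workorder, spotter gives the robot as it stands. Calls block until the motion is done:
- r.move_to(position, orientation): joint-space move of the TCP to a pose.
- r.line_to(position, max_speed=0.15, attitude=None): straight line of the TCP; attitude=None keeps the orientation; max_speed is the mean speed in m/s.
- r.set_joints(angles): joint-space move.
- r.grip(opening, squeeze=None): finger opening in m; squeeze is the grip in N (None keeps the last); returns when the fingers have stopped.
- r.pause(seconds).
- r.ik(position, orientation): joint angles nearest the present ones, or None.
- readout.observe(): the state.
- snapshot(name): name is "scene" or "top" or "wrist"; returns the picture (420x560x3 uint8, red, green, blue); there is no depth.
- camera_model(name): a dict with "mtx" (3x3 intrinsics, pixels), "dist" ([k1, k2, p1, p2, k3] as OpenCV has them; the pictures are not rectified), "T" (4x4, takes a point from camera to world coordinates); the wrist camera has in their place "mount" (4x4, takes a point from camera to tool coordinates, whose origin is the TCP and whose axes are the flange's). Camera axes: x right, y down, z forward; pixel columns grow to the right and rows downward; lengths in m; the calibration is good to about 2 mm. A picture is of the moment at which its call begins: read the wrist's pose just before it. camera_model takes no time and is no camera call.
A pose or a line that the arm cannot do raises r.MotionError and nothing moves.
- workorder.hand_in(): hands the job in; it is judged then, once.
Trained networks look in the newest picture that a camera, given by its name, has taken for a name from the list of things; names that differ only in an ending like _2 or _b are one class to them, and where a whole thing is asked for, a point or a joint stands for the part that bears it (a point fixed in the world has none). Each returns a list of dicts, best first, with "confidence" (0 to 1); they miss things now and then, are a little off and sometimes report something else, mostly with a low value. They report only what shows in the picture. A call takes as long as a camera call. They do not tell look-alikes from the thing itself.
- spotter.spot_in(thing, camera): "position" ([x, y, z] in m, in world coordinates, good to about 4 mm: the middle of the surface that is visible of it).
The state is a dict: "time": time; "joints": joint angles; "joint_velocities": joint speeds; "tau": joint torques, N m; "position": TCP position; "tcp_rot": TCP orientation; "contact_force": force on the tool from outside, world axes, zero at the start; "moment": the same for the moment, N m; "grip_width": finger opening in m; "grasp_force": force on a finger pad.
Only numpy, scipy, OpenCV 4.12 (cv2) and the standard library are available. Lean on these libraries where they do the work, as an engineer would, in place of code of your own. Each camera call takes 0.05 s, during which the arm holds its last target. There are 200 camera calls.

TASK

The serving stand was put together without its spacer: the upper tier has dropped over the rod and lies wedged askew in the lower tray. Raise its low end until it is level so that it no longer binds, lift it straight up off the rod by a handle and lay it flat on the middle of the chopping board; then lower the turned wooden spool over the rod until it sits fully down on the lower tray's floor. Set both down gently, never dropping them, and leave the jars, fruit, tin and brass knob where they stand.

Things in the scene. Friction and masses are not known exactly. Their poses are not given: they have to be found in the camera images.
- rod_foot (a point): Foot of the stand's rod, centre of the lower tray's floor (upper face, 18 mm above the worktop). Lower tray: fixed, wood, 228 (x) x 124 (y) mm outside, 208 x 104 inside, walls 10 mm, rim 34 mm above its floor. z up, along the rod. The wedged tier's low end lies towards this point's -x; its high end rests on the end wall's rim at +x.
- rod_tip (a point): Tip of the upright steel rod: 12 mm diameter, 98 mm tall above the tray's floor, domed over the last 7 mm. The rod is rigid and fixed. Axes as rod_foot.
- tier_center (a point): Upper tier: loose wooden board 210 (x) x 98 (y) x 12 mm with a 4.5 mm lip round its top, 0.2 kg; the rod passes its 20 mm centre hole. Point: middle of the hole, 6 mm above the underside; x towards the high end, z out of the top. At first tilted 9 degrees about y: -x end on the tray's floor, underside near the +x end on the rim, on which it can be pivoted.
- low_handle (a point): Centre of the handle bar near the tier's low (-x) end: dark wood, 12 mm thick along the tier's x, 64 mm long along y, 16 mm high; its centre is 40 mm above the board's upper face, 80 mm from the hole's axis; open underneath between two 8 mm brass posts 52 mm apart. Axes as the tier.
- high_handle (a point): Centre of the bar of the same handle at the tier's high (+x) end. Axes as the tier.
- spool_center (a point): Spacer: loose light-wood turned spool, 70 mm tall, 0.06 kg, upright among the jars; point at its centre, 35 mm above its underside, z up its bore. Bottom flange 56 mm diameter (lowest 12 mm), waist 32 mm, top collar 44 mm diameter (uppermost 18 mm, the place to grip). A 16 mm bore runs right through. It goes on wide flange down.
- board_top (a point): Centre of the upper face of the wooden chopping board, 200 (x) x 300 (y) x 22 mm, fixed flat on the cooktop, its long side pointing away from the robot; its upper face is empty and 22 mm above the cooktop, which is level with the worktop. Over the cooktop hangs a microwave: underside 0.54 m up, front face at x = 0.60 m, its upright handle reaching out to x = 0.54 at y = 0.08.
- honey_jar: Bystander: honey jar with dark lid, 65 mm diameter, 86 mm tall; origin at the centre of its underside.
- spice_jar: Bystander: spice jar with green label and black lid, 45 mm diameter, 105 mm tall; origin at the centre of its underside.
- brown_jar: Bystander: small brown jar with blue lid, 47 mm diameter, 88 mm tall; origin at the centre of its underside.
- tin: Bystander: small tin, 57 mm diameter, 72 mm tall; origin at the centre of its underside.
- lemon: Bystander: lemon, 83 x 58 x 58 mm; origin at the underside as it first lay.
- lime: Bystander: lime, 52 x 45 x 45 mm; origin at the underside as it first lay.
- finial: Bystander: the stand's brass end knob, 28 mm diameter, 37 mm tall, standing on the cooktop; origin at the centre of its underside. It is screwed on later.
Not all that is in view belongs to the job. Of the things that look like the part that bears spool_center, the larger one is meant.

How it is judged:
By the outcome, as a careful person would: the job done as asked, in the order asked, and still so for the second after the job is handed in, with the robot touching nothing.
It also fails if it takes over 69 s, if anything falls off the work surface, if the arm or the gripper's body presses on something with over 40 N, if the wrist force passes 120 N, or if a joint passes its speed limit or range.

## Working session

There is one attempt and no reset: what is moved stays moved. The work goes in short steps, each a Python script; the robot and the scene stay as the last script left them, time stands still between calls to the robot, and variables do not carry over. Pictures are saved under pics/ and viewed, at most 13 in all, crops included, and the job is handed in when it is done.

```bash
mkdir -p pics; ls; python3 - <<'E'
from bench import r, readout, snapshot, camera_model, workorder, spotter
import cv2
for n in("scene","top"):
    im=snapshot(n); cv2.imwrite(f"pics/{n}0.png",im[:,:,::-1])
    m=camera_model(n); print(n,m["mtx"],m["dist"],m["T"])
    for t in ["rod_tip","tier_center","low_handle","high_handle","spool_center","board_top","honey_jar","spice_jar","brown_jar","tin","lemon","lime","finial"]:
        try: print(t,[(([round(float(v),3) for v in d["position"]]),round(d["confidence"],2)) for d in spotter.spot_in(t,n)])
        except Exception as e: print(t,e)
print(camera_model("wrist"))
o=readout.observe();print(o)
E
```

```text
pics
scene [[423.94773342   0.         285.85053637]
 [  0.         423.94773342 211.89445307]
 [  0.           0.           1.        ]] [0.02949332 0.         0.         0.         0.        ] [[-0.69739451 -0.53665117  0.47502255 -0.15677201]
 [-0.71645964  0.50532844 -0.48096648  0.76807588]
 [ 0.01806882 -0.67575786 -0.73690219  1.20797993]
 [ 0.          0.          0.          1.        ]]
rod_tip [([0.424, -0.256, 0.047], 0.66)]
tier_center [([0.478, -0.31, 0.055], 0.86)]
low_handle [([0.479, -0.314, 0.049], 0.57)]
high_handle [([0.483, -0.31, 0.05], 0.86)]
spool_center [([0.497, 0.364, 0.052], 0.8), ([0.619, 0.333, 0.063], 0.58), ([0.451, 0.525, 0.028], 0.47)]
board_top [([0.512, 0.084, 0.019], 0.97)]
honey_jar [([0.495, 0.289, 0.083], 0.96), ([0.497, 0.364, 0.052], 0.52)]
spice_jar [([0.415, 0.368, 0.086], 0.68)]
brown_jar [([0.415, 0.291, 0.075], 0.55)]
tin [([0.618, 0.332, 0.064], 0.7)]
lemon [([0.701, -0.276, 0.038], 0.47)]
lime [([0.703, -0.36, 0.03], 0.55)]
finial [([0.48, 0.439, 0.028], 0.49), ([0.511, 0.083, 0.021], 0.4)]
top [[388.92024887   0.         269.18362684]
[... 1656 characters left out ...]
': array([ 1.3108068 ,  0.68906761, -0.19459714,  1.56529445,  0.15730378,
        0.90252243, -0.21510652]), 'joint_velocities': array([ 0.00201568,  0.00067552,  0.00046748,  0.0012701 , -0.00100726,
        0.00141079,  0.00039068]), 'tau': array([-3.60544345e-05, -5.27487195e+01, -1.26722474e+00, -1.53742111e+01,
       -5.19795448e-02, -6.09820290e-04,  3.51366168e-05]), 'position': array([ 0.18101548, -0.59823605,  0.23876436]), 'tcp_rot': array([4.54532941e-05, 9.89229230e-01, 1.46374618e-01, 7.55413626e-06]), 'contact_force': array([ 1.01847084, -0.22998091, -0.31585746]), 'moment': array([-0.03158783, -0.00538598, -0.02390569]), 'grasp_force': 0.0, 'grip_width': 0.08845718196639359}
```

View pics/scene0.png

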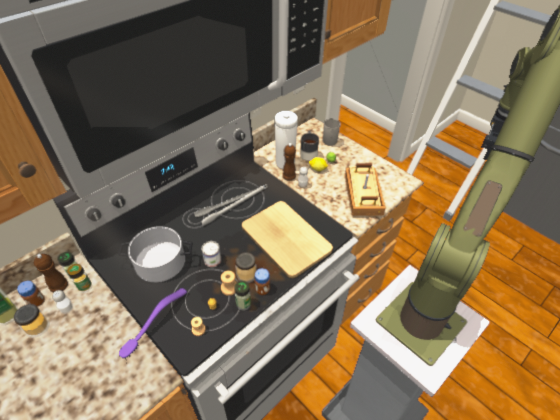

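View pics/top0.png

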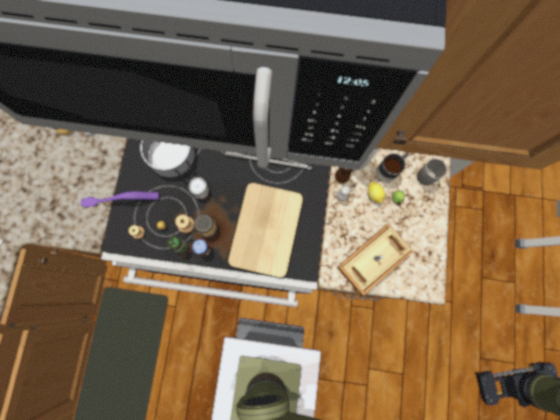

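The tray with the tier is at about (375,258) in the top view. The larger spool is at (184,224), next to the honey jar (205,226). A smaller look-alike is at (136,231). I'll check the spools in an enlarged crop and look at the tray with the wrist camera.

```bash
cat > h.py <<'E'
from bench import r, readout, snapshot, camera_model, workorder, spotter
import cv2, numpy as np
from scipy.spatial.transform import Rotation as R
from scipy.optimize import least_squares
def q(Rm): return np.roll(R.from_matrix(Rm).as_quat(),1)
def mat(qq): return R.from_quat(np.roll(qq,-1)).as_matrix()
def tool(yaw,tilt=0.):
    """closing axis y along tier x (yaw), z along minus tier z; tilt raises the +x end"""
    x=np.array([np.cos(yaw)*np.cos(tilt),np.sin(yaw)*np.cos(tilt),np.sin(tilt)])
    z=-np.array([-np.cos(yaw)*np.sin(tilt),-np.sin(yaw)*np.sin(tilt),np.cos(tilt)])
    return np.column_stack([np.cross(x,z),x,z])
def camT(n):
    m=camera_model(n)
    if n!="wrist": return m["T"]
    o=readout.observe(); T=np.eye(4); T[:3,:3]=mat(o["tcp_rot"]); T[:3,3]=o["position"]
    return T@m["mount"]
def proj(P,n,T):
    m=camera_model(n); Ti=np.linalg.inv(T)
    return cv2.projectPoints(np.atleast_2d(P).astype(float),cv2.Rodrigues(Ti[:3,:3])[0],Ti[:3,3],m["mtx"],m["dist"])[0][:,0]
def onplane(px,z,n,T):
    m=camera_model(n); u=cv2.undistortPoints(np.array(px,float).reshape(-1,1,2),m["mtx"],m["dist"])[:,0]
    d=np.c_[u,np.ones(len(u))]@T[:3,:3].T; o=T[:3,3]
    return o+d*((z-o[2])/d[:,2])[:,None]
def shot(name,n):
    T=camT(n); im=snapshot(n); cv2.imwrite(f"pics/{name}.png",im[:,:,::-1]); np.save(f"pics/{name}.npy",T); return T
E
python3 - <<'E'
from h import *
T=camT("top")
print(onplane([[357,270],[397,243],[377,258]],0.07,"top",T))
print("board",onplane([[243,184],[302,194],[287,276],[231,262]],0.022,"top",T))
a=cv2.imread("pics/top0.png")[170:270,110:260]; cv2.imwrite("pics/crop0.png",cv2.resize(a,None,fx=5,fy=5,interpolation=cv2.INTER_CUBIC))
h=onplane([[357,270],[397,243]],0.07,"top",T); d=h[1]-h[0]; yaw=np.arctan2(d[1],d[0]); print("yaw",yaw)
best=[]
for k in (0,np.pi):
    try: print(k, r.ik([.46,-.3,.34],q(tool(yaw+k))))
    except Exception as e: print(e)
E
```

```text
[[ 0.42153063 -0.24232106  0.07      ]
 [ 0.52835122 -0.36548708  0.07      ]
 [ 0.4696279  -0.30382985  0.07      ]]
board [[ 0.67087206  0.17606973  0.022     ]
 [ 0.66382781 -0.03589231  0.022     ]
 [ 0.37304813 -0.02057797  0.022     ]
 [ 0.39297255  0.17395102  0.022     ]]
yaw -0.8563501031517333
0 [ 0.69608407  0.48340667 -0.32386447  1.65033663  0.17276809  1.03608403
 -0.53786518]
3.141592653589793 [ 1.1547261   0.72318209 -1.25137666  1.62803866  0.70622612  1.31774605
  2.07426527]
```

View pics/crop0.png

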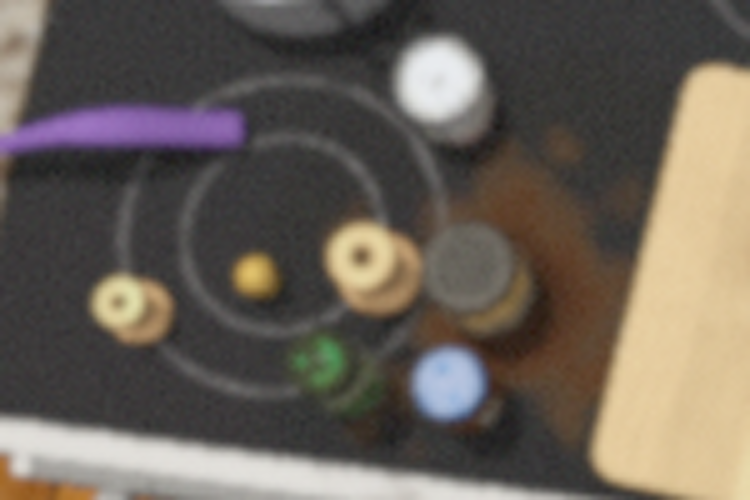

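The crop confirms it: the larger spool is at crop (362,257), top pixel (182,221), and the smaller look-alike is at crop (118,303). The larger one is meant. Now I'll move over the tray.

```bash
python3 - <<'E'
from h import *
yaw=-0.856
r.move_to([.46,-.31,.34],q(tool(yaw)))
T=shot("w1","wrist"); print(T, readout.observe()["time"])
for t in ["rod_tip","low_handle","high_handle","tier_center"]:
    print(t,[(np.round(d["position"],3),round(d["confidence"],2)) for d in spotter.spot_in(t,"wrist")])
E
```

```text
[[ 0.65294886 -0.72464969 -0.22031936  0.5149654 ]
 [-0.75740094 -0.62519812 -0.18833777 -0.26326854]
 [-0.00126434  0.28984503 -0.95707276  0.48617961]
 [ 0.          0.          0.          1.        ]] 2.975
rod_tip [(array([ 0.464, -0.29 ,  0.056]), 0.85)]
low_handle [(array([ 0.482, -0.308,  0.048]), 0.82), (array([ 0.465, -0.294,  0.053]), 0.37)]
high_handle [(array([ 0.481, -0.305,  0.05 ]), 0.73)]
tier_center [(array([ 0.483, -0.308,  0.051]), 0.62)]
```

View pics/w1.png

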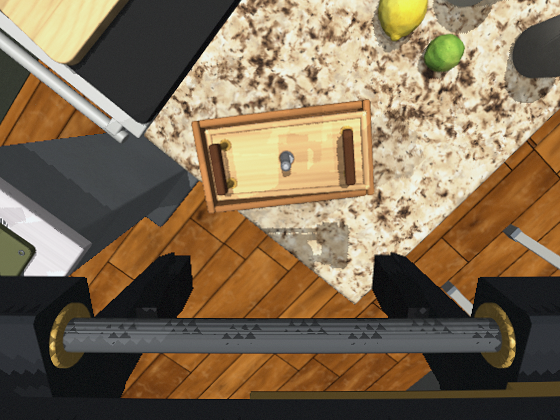

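The low (left) handle is at (218,169), with its posts showing on the inner side, so it leans outward and this end is low. The high handle is at (348,157) and the rod tip at about (286,157). I'll enlarge this for corner picking.

```bash
python3 -c "
import cv2;a=cv2.imread('pics/w1.png')[90:220,185:385];cv2.imwrite('pics/w1c.png',cv2.resize(a,None,fx=4,fy=4,interpolation=cv2.INTER_CUBIC))"
```

```text
(no output)
```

View pics/w1c.png

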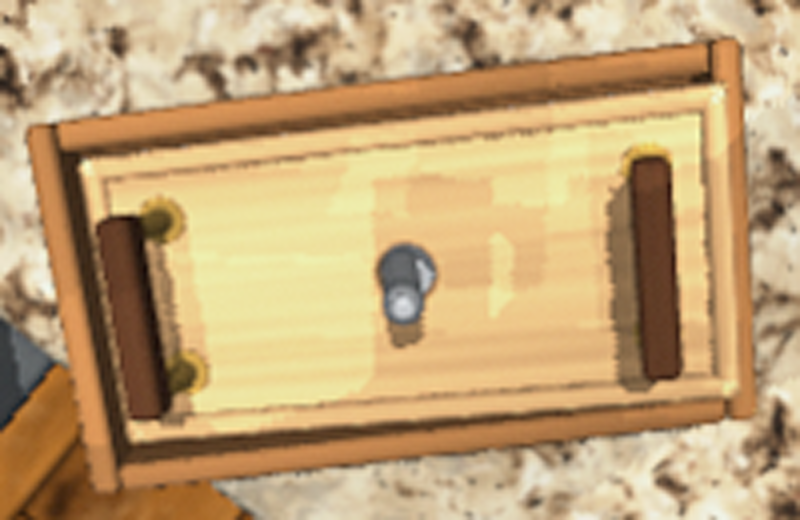

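```bash
cat > fit.py <<'E'
from h import *
T=np.load("pics/w1.npy")
cv=lambda p: np.array(p,float)/4+[185,90]-.375
rim=cv([[32,129],[738,39],[753,413],[105,490]]); tip=cv([[403,301]])
bl=cv([[100,221],[139,216],[166,413],[135,418]]); br=cv([[632,160],[669,158],[681,374],[646,380]])
rimP=np.array([[-114,62,34],[114,62,34],[114,-62,34],[-114,-62,34]])/1e3
barP=np.array([[-6,32,8],[6,32,8],[6,-32,8],[-6,-32,8]])/1e3
Rz=lambda a:R.from_euler("z",a).as_matrix()
def tray(p,P): return P@Rz(p[2]).T+[p[0],p[1],.018]
f=lambda p: np.r_[(proj(tray(p,rimP),"wrist",T)-rim).ravel(),3*(proj(tray(p,np.array([[0,0,.097]])),"wrist",T)-tip).ravel()]
s=least_squares(f,[.47,-.3,-.856]); print("tray",s.x,"res",s.fun.round(2)); p=s.x
def tier(v,P): # v: dx,dy,z of tier centre in tray frame, dyaw, tilt
    return tray(p,(P@(Rz(v[3])@R.from_euler("y",-v[4]).as_matrix()).T)+v[:3])
hc=lambda s:np.array([s*.08,0,.046])
g=lambda v: np.r_[(proj(tier(v,np.r_[barP+hc(-1),barP+hc(1)]),"wrist",T)-np.r_[bl,br]).ravel(), (v[4]-np.radians(9))*200,(v[2]-.0225)*500]
t=least_squares(g,[0,0,.022,0,.157]); print("tier",t.x,np.degrees(t.x[3:]),"res",t.fun.round(1))
print("low handle",tier(t.x,hc(-1)),"high",tier(t.x,hc(1)))
# alternative tilt sign
g2=lambda v: np.r_[(proj(tier(v,np.r_[barP+hc(-1),barP+hc(1)]),"wrist",T)-np.r_[bl,br]).ravel(), (v[4]+np.radians(9))*200]
t2=least_squares(g2,[0,0,.022,0,-.157]); print("alt cost",t2.cost,t.cost)
np.save("tray.npy",p); np.save("tier.npy",t.x)
Tt=np.array(camera_model("top")["T"]); print("rod tip in top",proj(tray(p,np.array([[0,0,.098]])),"top",Tt), "rim",proj(tray(p,rimP),"top",Tt))
E
python3 fit.py
```

```text
tray [ 0.47346026 -0.3037845  -0.73673878] res [-2.85 -1.81  1.33 -2.55  1.98  0.49 -2.98  1.    0.71  1.16]
tier [ 0.0033092  -0.00135772  0.01843952 -0.0060798   0.15829133] [-0.34834665  9.06942525] res [-0.8 -0.9 -1.2 -0.7  0.7  1.2 -0.5  0.6 -0.4 -0.1  1.2 -0.7  1.3  0.9
 -0.3  0.2  0.2 -2. ]
low handle [ 0.41146966 -0.24867627  0.06925394] high [ 0.52784671 -0.35554199  0.09447492]
alt cost 18.85805167967797 7.306292557862071
rod tip in top [[381.03148832 255.43088822]] rim [[337.70577031 264.98894411]
 [387.61990802 221.78963879]
 [413.17622667 249.805794  ]
 [363.09925996 294.40570949]]
```

```bash
python3 -c "
import cv2,numpy as np
a=cv2.imread('pics/scene0.png')[155:219,340:390];b=cv2.imread('pics/top0.png')[218:300,332:418]
a=cv2.resize(a,None,fx=7,fy=7,interpolation=cv2.INTER_CUBIC);b=cv2.resize(b,None,fx=5,fy=5,interpolation=cv2.INTER_CUBIC)
c=np.zeros((448,350+430,3),np.uint8);c[:448,:350]=a;c[:410,350:]=b;cv2.imwrite('pics/st.png',c)"
```

```text
(no output)
```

View pics/st.png

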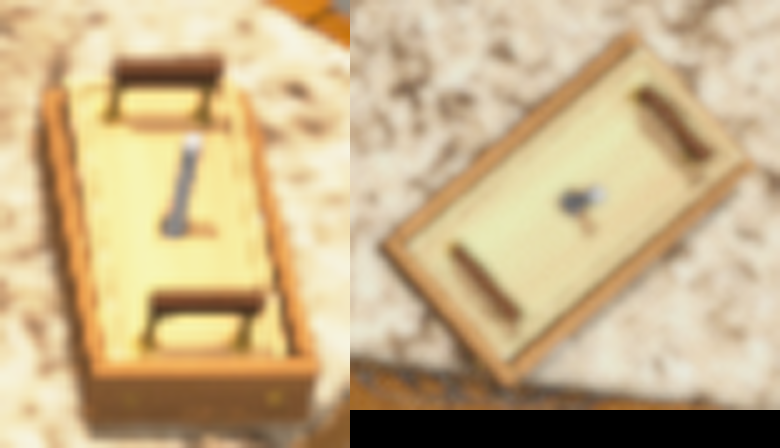

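Rim corners in the top view are at (340,267), (388,225), (412,251) and (363,294). They sit slightly inside the model at every corner, which is what rounded corners would give. I'll refit with an inset, then go near the low handle for a closer look.

```bash
cat > fit2.py <<'E'
exec(open("fit.py").read().split("s=least_squares")[0])
def f2(p):
    P=rimP-np.sign(rimP)*[p[3],p[3],0]
    return np.r_[(proj(tray(p,P),"wrist",T)-rim).ravel(),3*(proj(tray(p,np.array([[0,0,.097]])),"wrist",T)-tip).ravel()]
s=least_squares(f2,[.47,-.3,-.74,.003],x_scale=[.01,.01,.1,.01]); p=s.x; print("tray",p,s.fun.round(2))
def tier(v,P): return tray(p,(P@(Rz(v[3])@R.from_euler("y",-v[4]).as_matrix()).T)+v[:3])
hc=lambda s:np.array([s*.08,0,.046])
g=lambda v: np.r_[(proj(tier(v,np.r_[barP+hc(-1),barP+hc(1)]),"wrist",T)-np.r_[bl,br]).ravel(), (v[4]-np.radians(9))*400,(v[2]-.0225)*1000]
t=least_squares(g,[0,0,.022,0,.157],x_scale=[.01,.01,.01,.1,.1]); print("tier",t.x,"res",t.fun.round(1))
np.save("tray.npy",p); np.save("tier.npy",t.x)
lh=tier(t.x,hc(-1)); yaw=p[2]+t.x[3]; print("lh",lh,"hh",tier(t.x,hc(1)),"yaw",yaw)
E
cat > go2.py <<'E'
exec(open("fit2.py").read())
Rm=tool(yaw,np.radians(9)); axis=Rm[:,2]
pos=lh-axis*(.12)
r.move_to(pos,q(Rm)); r.grip(.045,20); r.pause(.2)
T=shot("w2","wrist"); print(readout.observe()["time"],readout.observe()["position"]-pos)
print("low bar top corners px",proj(tier(t.x,barP+hc(-1)),"wrist",T),"tip",proj(tray(p,np.array([[0,0,.098]])),"wrist",T))
E
python3 go2.py
```

```text
tray [ 0.47357297 -0.30369757 -0.7366754   0.00246563] [-0.57 -0.18 -0.55 -0.36  0.08 -1.17 -1.54 -1.01  0.73  0.78]
tier [ 0.00325391 -0.00118285  0.02083425 -0.00608385  0.15764692] res [-1.2 -1.  -1.6 -0.7  0.3  1.4 -0.9  0.8 -0.  -0.3  1.6 -0.9  1.7  1.
  0.   0.3  0.2 -1.7]
lh [ 0.41167123 -0.24844065  0.07170424] hh [ 0.52806657 -0.35531044  0.0968234 ] yaw -0.7427592524957957
4.975 [-8.78982683e-06 -4.30969935e-06 -1.08509515e-05]
low bar top corners px [[274.69684357 167.6968649 ]
 [290.03765963 167.69961755]
 [289.51206055 243.77921457]
 [275.18636478 243.77158449]] tip [[401.67609767 213.96818251]]
```

View pics/w2.png

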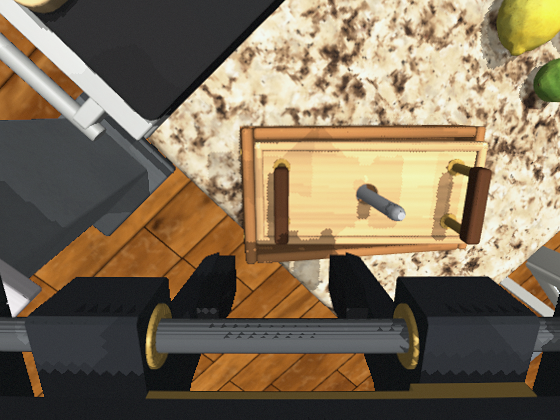

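Low bar observed at x 274–288, y 166–243 and rod tip at (400,213). Both are within about 1 px of the model, so I'll grasp and level.

```bash
cat > pose.py <<'E'
from h import *
p=np.load("tray.npy"); v0=np.load("tier.npy"); v0[0]-=.0008; v0[2]=.0224; v0[4]=np.radians(9)
Rz=lambda a:R.from_euler("z",a).as_matrix()
HL=np.array([-.08,0,.046-.013])   # TCP in the tier frame when holding the low handle
def tcp(v):
    Q=Rz(v[3])@R.from_euler("y",-v[4]).as_matrix()
    return Rz(p[2])@(Q@HL+v[:3])+[p[0],p[1],.018], tool(p[2]+v[3],v[4])
def st(s=""):
    o=readout.observe(); print(s,round(o["time"],2),"F",o["contact_force"].round(1),"M",o["moment"].round(2),"w",round(o["grip_width"],4),"g",round(float(o["grasp_force"]),1),"p",o["position"].round(4))
E
python3 - <<'E'
from pose import *
P,Q=tcp(v0); r.grip(.032)
r.line_to(P-Q[:,2]*.03,.15); st("pre"); r.line_to(P,.06); st("down")
r.grip(0,45); st("grip")
for s in (.25,.5,.75,1):
    v=v0.copy(); v[4]*=1-s; v[2]=.0224+s*(.0440-.0224)
    P,Q=tcp(v); r.line_to(P,.05,q(Q)); st(s)
shot("w3","wrist")
E
```

```text
Traceback (most recent call last):
bench.MotionError: the arm cannot follow that straight line within its joint ranges
```

```bash
python3 - <<'E'
from pose import *
print(readout.observe()["joints"].round(2))
for k in (0,1):
  for tl in (9,4,0):
    for up in (.03,0):
      v=v0.copy(); P,_=tcp(v); Q=tool(p[2]+v[3],np.radians(tl)); P=P-Q[:,2]*up
      if k: Q=Q@np.diag([-1,-1,1.])
      s=r.ik(P,q(Q)); print(k,tl,up,None if s is None else np.round(s,2))
P,Q=tcp(v0)
st()
E
```

```text
[ 0.47  0.53 -0.1   2.24  0.44  0.26 -0.78]
0 9 0.03 [ 1.01  0.97 -1.04  2.24  1.53  0.86 -1.85]
0 9 0 [ 1.08  1.17 -1.26  2.24  1.59  1.13 -1.87]
0 4 0.03 [ 0.47  0.76 -0.07  2.18  0.48  0.15 -0.79]
0 4 0 [ 0.44  0.83 -0.02  2.19  0.53  0.07 -0.84]
0 0 0.03 [ 0.55  0.77 -0.17  2.11  0.43  0.29 -0.72]
0 0 0 [ 0.53  0.83 -0.13  2.12  0.46  0.21 -0.76]
1 9 0.03 [ 0.53  0.76 -0.2   2.27  1.72  0.19  1.09]
1 9 0 [ 0.54  0.83 -0.2   2.27  2.02  0.22  0.8 ]
1 4 0.03 [ 0.74  0.8  -0.5   2.17  1.17  0.41  1.66]
1 4 0 [ 1.1   1.17 -1.26  2.16  1.46  1.11  1.41]
1 0 0.03 [ 0.9   0.88 -0.77  2.09  1.09  0.65  1.75]
1 0 0 [ 1.11  1.18 -1.26  2.09  1.36  1.12  1.52]
 5.37 F [-0.5  0.1  0.5] M [ 0.02  0.09 -0.03] w 0.0323 g 0.0 p [ 0.3978 -0.2358  0.1902]
```

```bash
python3 - <<'E'
from pose import *
P,Q=tcp(v0)
g=np.array(r.ik(P-Q[:,2]*.03,q(Q))); print(g.round(2))
r.line_to([.43,-.26,.27],.3); st()
m=g.copy(); m[1]-=.35; r.set_joints(m); st("mod")
print("ik from here:",np.round(r.ik(P-Q[:,2]*.10,q(Q)),2),np.round(r.ik(P,q(Q)),2))
E
```

```text
[ 1.01  0.97 -1.04  2.24  1.53  0.86 -1.85]
 5.82 F [-0.7 -0.2 -0.6] M [0.04 0.12 0.04] w 0.0318 g 0.0 p [ 0.4301 -0.2604  0.2706]
mod 6.94 F [ 0.5 -0.6  0.5] M [ 0.37  0.22 -0.02] w 0.0321 g 0.0 p [ 0.4416 -0.2984  0.2512]
ik from here: [ 1.01  0.78 -1.03  2.23  1.29  0.77 -1.67] [ 0.96  1.01 -0.95  2.24  1.62  0.81 -1.92]
```

```bash
python3 - <<'E'
from pose import *
P,Q=tcp(v0)
r.move_to(P-Q[:,2]*.07,q(Q)); st("above")
r.line_to(P-Q[:,2]*.02,.12); st("pre"); r.line_to(P,.05); st("down")
r.grip(0,45); st("grip")
for s in (.25,.5,.75,1):
    v=v0.copy(); v[4]*=1-s; v[2]=.0224+s*(.0440-.0224)
    A,B=tcp(v); r.line_to(A,.05,q(B)); st(s)
T=shot("w3","wrist"); print(readout.observe()["joints"].round(2))
E
```

```text
above 7.54 F [-0.2  0.3 -0.5] M [0.1  0.09 0.02] w 0.0324 g 0.0 p [ 0.4052 -0.2419  0.1301]
pre 8.11 F [-0.7  0.5 -0. ] M [ 0.04  0.06 -0.01] w 0.0322 g 0.0 p [ 0.4109 -0.2472  0.0814]
down 8.66 F [0.  0.2 0.7] M [0.1  0.1  0.01] w 0.0321 g 0.0 p [ 0.4125 -0.2491  0.0602]
grip 9.1 F [-0.4  0.3  0.9] M [0.08 0.03 0.02] w 0.0114 g 45.0 p [ 0.4127 -0.2493  0.0606]
0.25 9.43 F [ 0.2 -0.3 -1.7] M [0.11 0.06 0.04] w 0.0117 g 45.0 p [ 0.4133 -0.2502  0.0691]
0.5 9.75 F [ 0.6 -0.5 -2.6] M [ 0.14  0.11 -0.04] w 0.0114 g 45.0 p [ 0.4134 -0.2505  0.0774]
0.75 10.07 F [ 0.5  0.9 -1.9] M [0.13 0.16 0.05] w 0.0116 g 45.1 p [ 0.4141 -0.2511  0.0859]
1 10.4 F [-0.4  0.6 -2.7] M [0.12 0.16 0.03] w 0.0116 g 45.1 p [ 0.415  -0.2519  0.0945]
[ 1.01  0.96 -0.99  2.08  1.18  0.84 -1.46]
```

```bash
python3 - <<'E'
from pose import *
v=v0.copy(); v[4]=0; v[2]=.046; v[0]=.0008; v[1]=0
A,B=tcp(v); r.line_to(A,.05,q(B)); st("centre")
for z in (.075,.11,.15):
    v[2]=z; A,B=tcp(v); r.line_to(A,.10); st(z)
T=shot("w4","wrist"); print(readout.observe()["joints"].round(2))
for n in ("top","scene"):
    snapshot(n)
    for t in ("board_top",): print(n,[(np.round(d["position"],3),round(d["confidence"],2)) for d in spotter.spot_in(t,n)])
Tt=camT("top"); import cv2
im=cv2.imread("pics/top0.png"); hsv=cv2.cvtColor(im,cv2.COLOR_BGR2HSV)
m=cv2.inRange(hsv,(10,60,120),(30,200,255)); m[:, :225]=0; m[:,308:]=0; m[:175]=0; m[285:]=0
m=cv2.morphologyEx(m,cv2.MORPH_OPEN,np.ones((5,5)))
c=max(cv2.findContours(m,cv2.RETR_EXTERNAL,cv2.CHAIN_APPROX_NONE)[0],key=cv2.contourArea)
w=onplane(c[:,0].astype(float),.022,"top",Tt)[:,:2]
print("board",cv2.minAreaRect((w*1000).astype(np.float32)))
# scene camera likewise
Ts=camT("scene"); hsv=cv2.cvtColor(cv2.imread("pics/scene0.png"),cv2.COLOR_BGR2HSV)
m=cv2.inRange(hsv,(10,60,120),(30,200,255)); k=np.zeros_like(m); k[190:285,236:338]=255
m=cv2.morphologyEx(m&k,cv2.MORPH_OPEN,np.ones((5,5)))
c=max(cv2.findContours(m,cv2.RETR_EXTERNAL,cv2.CHAIN_APPROX_NONE)[0],key=cv2.contourArea)
w=onplane(c[:,0].astype(float),.022,"scene",Ts)[:,:2]; print("board",cv2.minAreaRect((w*1000).astype(np.float32)))
E
```

```text
centre 10.7 F [-0.4 -0.1 -3. ] M [ 0.12  0.1  -0.01] w 0.0116 g 45.1 p [ 0.4149 -0.2497  0.097 ]
0.075 11.14 F [ 0.1  0.4 -2.1] M [ 0.14  0.12 -0.01] w 0.0116 g 45.1 p [ 0.4152 -0.2504  0.126 ]
0.11 11.64 F [ 0.3 -0.4 -2.5] M [ 0.07  0.14 -0.02] w 0.0113 g 45.1 p [ 0.4148 -0.2503  0.1605]
0.15 12.19 F [ 1.3 -0.5 -2.1] M [0.11 0.13 0.07] w 0.0113 g 45.1 p [ 0.4148 -0.2503  0.2005]
[ 1.1   0.8  -1.14  2.    0.91  0.98 -1.26]
top [(array([0.518, 0.076, 0.022]), 0.95), (array([ 0.508, -0.292,  0.171]), 0.24)]
scene [(array([0.509, 0.082, 0.02 ]), 0.78)]
board ((523.7490234375, 74.24298858642578), (206.6170654296875, 306.3768310546875), 84.39775848388672)
board ((524.429931640625, 74.20414733886719), (206.91220092773438, 309.760498046875), 84.70401763916016)
```

```bash
cat >> pose.py <<'E'
C=np.array([.522,.075]); BY=-.09
def btcp(h): # tcp holding the tier level with its underside at height h above the board's face
    return Rz(BY)@HL+[C[0],C[1],.022+.006+h], tool(BY)
E
python3 - <<'E'
from pose import *
A,B=btcp(.12); print(A, r.ik(A,q(B)), r.ik(btcp(0)[0],q(B)))
try: r.line_to(A,.25,q(B))
except r.MotionError as e: print("line",e)
st(); print(readout.observe()["joints"].round(2))
E
```

```text
[0.44232378 0.08219028 0.181     ] [ 0.39493988  0.83316381 -1.19133635  2.11054638  1.00552136  0.95109338
 -1.47200494] [ 0.27140239  1.0097566  -0.97033211  2.19016879  1.35177094  0.79761107
 -1.74138177]
 13.93 F [-0.2 -0.1 -2. ] M [-0.05  0.1   0.06] w 0.0114 g 45.1 p [0.442  0.0808 0.1808]
[ 0.4   0.84 -1.21  2.11  1.01  0.96 -1.48]
```

```bash
python3 - <<'E'
from pose import *
B=q(btcp(0)[1])
r.line_to(btcp(.03)[0],.15); r.line_to(btcp(.008)[0],.06); r.pause(.15)
f0=np.mean([readout.observe()["contact_force"] for _ in range(1)],0); st("near")
h=.008
while h>-.006:
    h-=.001; r.line_to(btcp(h)[0],.02); o=readout.observe(); df=o["contact_force"][2]-f0[2]
    print(round(h,4),round(df,1),o["moment"].round(2))
    if df>3.5: break
im=shot("t5","top"); shot("s5","scene"); st()
E
python3 -c "
import cv2,numpy as np
a=cv2.imread('pics/s5.png')[170:290,210:350];b=cv2.imread('pics/t5.png')[170:290,210:330]
cv2.imwrite('pics/st5.png',np.hstack([cv2.resize(x,(400,int(400*x.shape[0]/x.shape[1])),interpolation=cv2.INTER_CUBIC)[:340] for x in (a,b)]))"
```

```text
near 15.34 F [ 0.1  0.8 -2.9] M [-0.03  0.14  0.  ] w 0.0118 g 45.1 p [0.4426 0.0824 0.0694]
0.007 -0.3 [-0.03  0.14  0.02]
0.006 0.6 [-0.03  0.11 -0.03]
0.005 0.6 [-0.04  0.15 -0.03]
0.004 0.8 [-0.08  0.11  0.02]
0.003 1.1 [ 0.01  0.11 -0.01]
0.002 0.9 [-0.    0.14  0.  ]
0.001 -0.1 [-0.04  0.18  0.01]
0.0 0.6 [-0.06  0.06 -0.02]
-0.001 9.0 [-0.23  0.23 -0.03]
 17.69 F [-0.4 -0.5  5.8] M [-0.32  0.24 -0.03] w 0.0115 g 45.0 p [0.4424 0.0823 0.0607]
```

View pics/st5.png

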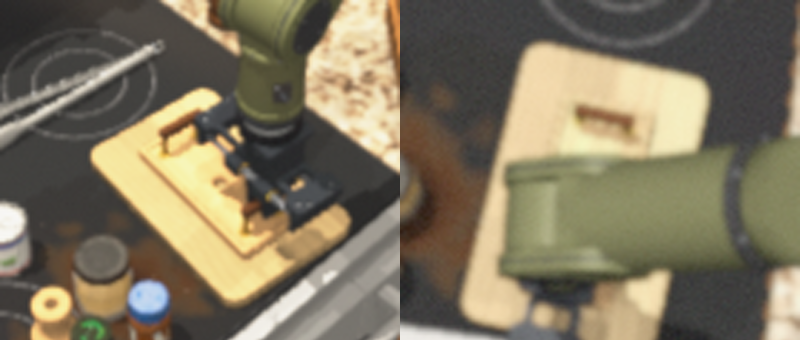

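The board picture shows the tier lying flat in the middle of the board, with the high handle at (605,115) in the top half. I'll release it and go to the spool at top pixel (182,221).

```bash
python3 - <<'E'
from pose import *
A,B=btcp(-.0004); r.line_to(A,.02)
r.grip(.03); st("open")
r.line_to(btcp(.03)[0],.05); r.line_to(btcp(.16)[0],.25); st("up")
s=onplane([[182.0,221.0]],.07,"top",camT("top"))[0]; print("spool",s)
T=shot("t6","top"); 
for t in ("tier_center","spool_center","honey_jar","spice_jar","brown_jar","finial"):
    print(t,[(np.round(d["position"],3),round(d["confidence"],2)) for d in spotter.spot_in(t,"top")])
for a in (30,45,60,75,-150,-135,-120,-105):
    x=r.ik([s[0],s[1],.25],q(tool(np.radians(a)))); y=r.ik([s[0],s[1],.045],q(tool(np.radians(a))))
    print(a,x is not None and x.round(2),y is not None and y.round(2))
E
```

```text
open 18.41 F [-0.8 -0.2 -1.1] M [-0.04 -0.07 -0.04] w 0.0303 g 0.0 p [0.4424 0.0822 0.0606]
up 19.83 F [ 0.2  0.9 -0.4] M [-0.01 -0.1  -0.05] w 0.0302 g 0.0 p [0.4419 0.0814 0.22  ]
spool [0.50152246 0.35334647 0.07      ]
tier_center [(array([0.609, 0.051, 0.04 ]), 0.58)]
spool_center [(array([0.5  , 0.346, 0.063]), 0.68), (array([0.45 , 0.509, 0.042]), 0.6)]
honey_jar [(array([0.498, 0.276, 0.087]), 0.85), (array([0.605, 0.055, 0.023]), 0.39)]
spice_jar [(array([0.425, 0.355, 0.101]), 0.63)]
brown_jar [(array([0.42 , 0.272, 0.087]), 0.69), (array([0.606, 0.048, 0.034]), 0.35)]
finial []
30 [-0.09  0.96 -1.3   1.56  0.94  1.36 -0.97] [-0.18  1.16 -1.03  1.7   1.17  1.02 -1.12]
45 [-0.08  0.99 -1.36  1.56  0.98  1.4  -0.74] [-0.16  1.18 -1.08  1.7   1.2   1.07 -0.88]
60 [-0.07  1.02 -1.42  1.56  1.02  1.45 -0.51] [-0.14  1.21 -1.13  1.7   1.23  1.12 -0.63]
75 [-0.06  1.05 -1.47  1.56  1.05  1.49 -0.26] [-0.13  1.24 -1.18  1.7   1.26  1.16 -0.38]
-150 [-1.19  0.91  1.09  1.62 -0.86  1.16 -2.51] [-1.03  1.06  0.65  1.75 -0.98  0.69 -2.44]
-135 [-1.04  0.75  0.66  1.61 -0.53  0.97 -2.55] [-0.92  1.    0.44  1.74 -0.73  0.57 -2.39]
-120 [-0.82  0.67  0.23  1.6  -0.18  0.89 -2.61] [-0.81  0.96  0.23  1.74 -0.41  0.49 -2.41]
-105 [-0.7   0.66  0.02  1.6  -0.01  0.89 -2.51] [-0.7   0.94  0.02  1.73 -0.03  0.47 -2.49]
```

```bash
python3 - <<'E'
from h import *
B=q(tool(np.pi/4))
try: r.line_to([.5,.35,.24],.3,B)
except r.MotionError as e: print(e); r.move_to([.5,.35,.24],B)
r.grip(.062); r.pause(.1)
T=shot("w7","wrist"); print(readout.observe()["time"],readout.observe()["joints"].round(2))
print([(np.round(d["position"],3),round(d["confidence"],2)) for d in spotter.spot_in("spool_center","wrist")])
pts=np.array([[.5,.35,.07],[.498,.276,.086],[.421,.354,.105],[.42,.272,.088]])
print(proj(pts,"wrist",T).round(0))
E
```

```text
22.0333 [-0.08  0.98 -1.33  1.58  0.97  1.36 -0.74]
[(array([0.499, 0.36 , 0.072]), 0.76), (array([0.457, 0.513, 0.048]), 0.55)]
[[283. 192.]
 [228. 246.]
 [219. 132.]
 [162. 195.]]
```

View pics/w7.png

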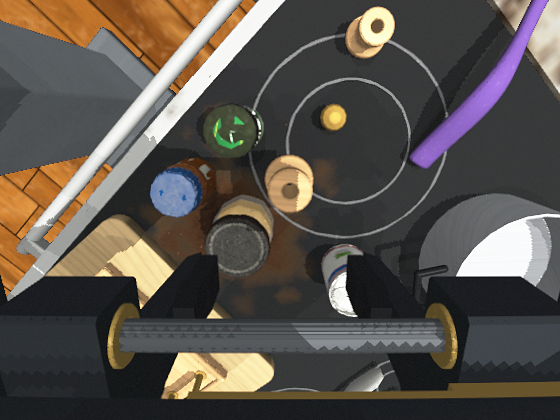

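The larger spool's collar is at (290,190). The honey lid is at (238,247), the spice lid at (230,127), the brown jar's lid at (177,191) and the small spool at (377,25). The finger lane along row 190 is free.

```bash
python3 - <<'E'
from pose import *
T=np.load("pics/w7.npy")
s=onplane([[290,190]],.07,"wrist",T)[0]
print("spool",s,"honey",onplane([[238,247]],.086,"wrist",T),"spice",onplane([[231,127]],.105,"wrist",T),"brown",onplane([[177,191]],.088,"wrist",T))
np.save("spool.npy",s)
r.line_to([s[0],s[1],.10],.2); st()
r.line_to([s[0],s[1],.0445],.06); st("down")
r.grip(.03,20); st("grip")
r.line_to([s[0],s[1],.06],.06); st("lift"); r.line_to([s[0],s[1],.22],.25); st("up")
shot("s8","scene")
E
```

```text
spool [0.50374469 0.35636222 0.07      ] honey [[0.50553471 0.2827838  0.086     ]] spice [[0.42529155 0.36442158 0.105     ]] brown [[0.42739642 0.28456839 0.088     ]]
 22.93 F [-0.1 -0.4  1.1] M [ 0.01 -0.11  0.04] w 0.0625 g 0.0 p [0.5039 0.3573 0.1012]
down 24.01 F [-0.7  0.7  0.3] M [ 0.04 -0.1  -0.01] w 0.0622 g 0.0 p [0.5038 0.3567 0.0449]
grip 24.43 F [-0.1  0.7  1.2] M [-0.06 -0.15  0.01] w 0.0432 g 20.0 p [0.5039 0.3565 0.0448]
lift 24.83 F [-0.5  0.  -0.8] M [-0.06 -0.17 -0.02] w 0.0433 g 20.0 p [0.504  0.3565 0.0606]
up 25.62 F [ 0.2  0.8 -0.1] M [ 0.02 -0.13 -0.01] w 0.0434 g 20.0 p [0.5036 0.3552 0.2183]
```

```bash
python3 - <<'E'
from pose import *
psi=-.74; Q=tool(psi); P=np.array([p[0],p[1],0])-.075*Q[:,0]+[0,0,.22]
try: r.line_to([.45,.0,.23],.3,q(tool(0.))); r.line_to(P,.3,q(Q))
except r.MotionError as e: print(e); r.move_to(P,q(Q))
r.pause(.3)
T=shot("w9","wrist"); st(); print(readout.observe()["joints"].round(2))
o=readout.observe()
top=o["position"]+mat(o["tcp_rot"])@[0,0,-.0252]
ang=np.linspace(0,2*np.pi,60); 
print("spool top px",proj(top,"wrist",T),"tip px",proj([p[0],p[1],.115],"wrist",T))
a=cv2.imread("pics/w9.png")[110:330,200:400]; cv2.imwrite("pics/w9c.png",cv2.resize(a,None,fx=2.7,fy=2.7,interpolation=cv2.INTER_CUBIC))
E
```

```text
28.73 F [-0.3 -0.2 -0.7] M [ 0.   -0.05 -0.  ] w 0.0429 g 20.0 p [ 0.4232 -0.3587  0.2201]
[ 1.23  0.87 -1.16  1.78  0.88  1.13 -0.97]
spool top px [[282.85989957 298.25187936]] tip px [[283.02885203 111.24913451]]
```

View pics/w9c.png

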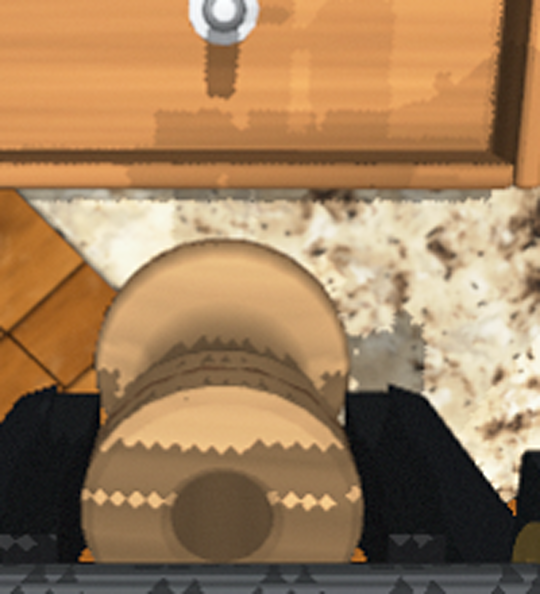

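Bore centre is at px (281.9,300.4) and rod tip at (281.9,112.6). I'll compute the lateral offset from those and lower the spool with force monitoring.

```bash
cat > low.py <<'E'
from pose import *
T=np.load("pics/w9.npy"); P0=np.array([.4232,-.3587,.2201])
bore=onplane([[281.9,300.4]],.2201+.0252,"wrist",T)[0]; tip=onplane([[281.9,112.6]],.115,"wrist",T)[0]
Tt=T@np.linalg.inv(camera_model("wrist")["mount"]); Q=Tt[:3,:3]; P0=Tt[:3,3]
off=bore-P0; off[2]=0
print("bore off tool",(Q.T@off)*1e3,"tip",tip,"vs tray",p[:2])
goal=(tip-off)[:2]; np.save("goal.npy",goal); print("goal",goal)
E
python3 - <<'E'
from low import *
r.line_to([*goal,.22],.15); r.pause(.2); st("over")
# spool bottom = TCP - .0448
r.line_to([*goal,.116+.0448+.004],.1); r.pause(.2); st("near"); f0=readout.observe()["contact_force"]
z=.1648
while z>.148:
    z-=.002; r.line_to([*goal,z],.04); o=readout.observe(); df=o["contact_force"]-f0
    print(round(z,4),df.round(1),o["moment"].round(2),o["position"].round(4))
    if np.linalg.norm(df)>6: print("stop"); break
E
```

```text
bore off tool [-1.21631870e+00 -2.98252139e-01  1.14986316e-05] tip [ 0.47233047 -0.30384314  0.115     ] vs tray [ 0.47357297 -0.30369757]
goal [ 0.47336985 -0.30314451]
over 29.57 F [-0.2 -0.2 -0.8] M [-0.07 -0.01 -0.03] w 0.0432 g 20.0 p [ 0.4725 -0.3043  0.2197]
near 30.48 F [-0.2 -0.5 -0. ] M [-0.03  0.03 -0.07] w 0.0431 g 20.0 p [ 0.4738 -0.3032  0.1655]
0.1628 [ 0.2  1.6 -1. ] [-0.02  0.    0.06] [ 0.4733 -0.3032  0.1628]
0.1608 [-0.4  0.4 -0.7] [-0.07 -0.02 -0.01] [ 0.4733 -0.3031  0.1606]
0.1588 [ 0.   0.6 -1.1] [-0.04 -0.05  0.04] [ 0.4732 -0.3031  0.1586]
0.1568 [-0.7  0.7 -0.5] [-0.02  0.04 -0.03] [ 0.4733 -0.3031  0.1567]
0.1548 [-0.1  1.  -0.6] [-0.   -0.    0.04] [ 0.4733 -0.3031  0.1547]
0.1528 [ 0.1  0.4 -0.6] [-0.06 -0.07 -0.03] [ 0.4733 -0.3031  0.1527]
0.1508 [ 0.9  0.7 -1.4] [-0.04 -0.05  0.  ] [ 0.4733 -0.3031  0.1506]
0.1488 [0.  1.2 0.1] [0.   0.01 0.03] [ 0.4733 -0.3031  0.1486]
0.1468 [ 0.6  0.1 -1. ] [-0.03 -0.01 -0.03] [ 0.4733 -0.3031  0.1466]
```

```bash
python3 - <<'E'
from pose import *
goal=np.load("goal.npy"); f0=np.array([-.2,-.5,0])
zs=list(np.arange(.137,.075,-.01))+list(np.arange(.070,.0655,-.002))+list(np.arange(.065,.0585,-.001))
for z in zs:
    r.line_to([*goal,z],.05 if z>.066 else .02); o=readout.observe(); df=o["contact_force"]-f0
    print(round(z,4),df.round(1),o["moment"].round(2),o["position"].round(4))
    if df[2]>4 or np.linalg.norm(df)>8: print("stop"); break
E
```

```text
0.137 [-0.6  1.1  0.2] [-0.   -0.03 -0.  ] [ 0.4731 -0.303   0.1365]
0.127 [ 0.1  0.5 -0.1] [ 0.01 -0.05 -0.01] [ 0.4731 -0.3031  0.1266]
0.117 [-0.3 -0.3 -0.8] [-0.02 -0.07  0.04] [ 0.4731 -0.3031  0.1166]
0.107 [-0.7  1.1 -0.5] [-0.03 -0.07 -0.02] [ 0.4731 -0.3031  0.1066]
0.097 [ 0.1  0.6 -1.7] [-0.03 -0.09 -0.01] [ 0.4731 -0.303   0.0966]
0.087 [ 0.   1.2 -0. ] [-0.01 -0.   -0.02] [ 0.4731 -0.3031  0.0866]
0.077 [ 0.5  0.9 -0.7] [-0.03 -0.03  0.03] [ 0.4731 -0.3031  0.0766]
0.07 [-0.7  0.9 -0.2] [-0.04 -0.03  0.02] [ 0.4731 -0.3031  0.0696]
0.068 [-0.5  0.1 -1.4] [-0.05 -0.02  0.03] [ 0.4733 -0.3031  0.068 ]
0.066 [-0.5  0.3 -1.1] [-0.03 -0.02  0.01] [ 0.4733 -0.3032  0.0659]
0.065 [ 0.1  0.5 -0.4] [-0.    0.    0.01] [ 0.4733 -0.3031  0.0649]
0.064 [-0.1  0.7 -0.8] [-0.02 -0.02 -0.03] [ 0.4733 -0.3031  0.0639]
0.063 [ 0.7  0.7 -1.1] [-0.1  -0.02 -0.  ] [ 0.4733 -0.3031  0.0629]
0.062 [-1.3  0.4  4.8] [-0.04  0.31  0.03] [ 0.4735 -0.3032  0.0627]
stop
```

Contact came at TCP z = 0.0627 against an expected 0.0628, so the spool is fully seated. I'll release, retract and check.

```bash
python3 - <<'E'
from pose import *
goal=np.load("goal.npy")
r.grip(.06); st("open"); r.line_to([*goal,.10],.06); r.line_to([*goal,.22],.2); st("up")
r.line_to([.40,-.42,.28],.3); r.pause(.3)
shot("s11","scene"); 
for n in ("scene","top"):
    shot("f"+n,n)
    print(n,[(t,np.round(d["position"],3)) for t in ("spool_center","tier_center","honey_jar","spice_jar","brown_jar","finial","tin") for d in spotter.spot_in(t,n)[:1]])
a=cv2.imread("pics/fscene.png")[140:340,180:400]; b=cv2.imread("pics/ftop.png")[170:300,210:420]
c=np.zeros((400,800,3),np.uint8); c[:364,:400]=cv2.resize(a,(400,364),interpolation=cv2.INTER_CUBIC); c[:248,400:]=cv2.resize(b,(400,248),interpolation=cv2.INTER_CUBIC)
cv2.imwrite("pics/fin.png",c); st()
E
```

```text
open 37.41 F [-0.4 -0.8 -0.8] M [-0.02 -0.08 -0.  ] w 0.0598 g 0.0 p [ 0.4733 -0.3031  0.0619]
up 38.94 F [-0.3  0.5 -0.5] M [-0.    0.02 -0.02] w 0.0598 g 0.0 p [ 0.4724 -0.3034  0.2187]
scene [('spool_center', array([ 0.468, -0.292,  0.052])), ('tier_center', array([0.515, 0.083, 0.034])), ('honey_jar', array([0.496, 0.291, 0.084])), ('spice_jar', array([0.414, 0.367, 0.085])), ('brown_jar', array([0.418, 0.289, 0.073])), ('finial', array([0.481, 0.44 , 0.03 ])), ('tin', array([0.618, 0.336, 0.064]))]
top [('spool_center', array([ 0.468, -0.295,  0.08 ])), ('tier_center', array([0.523, 0.074, 0.038])), ('honey_jar', array([0.496, 0.275, 0.083])), ('spice_jar', array([0.428, 0.353, 0.101])), ('brown_jar', array([0.423, 0.273, 0.085])), ('finial', array([0.486, 0.438, 0.035])), ('tin', array([0.628, 0.316, 0.069]))]
 40.74 F [-0.2 -0.9 -0.4] M [-0.02  0.01  0.01] w 0.0603 g 0.0 p [ 0.4  -0.42  0.28]
```

View pics/fin.png

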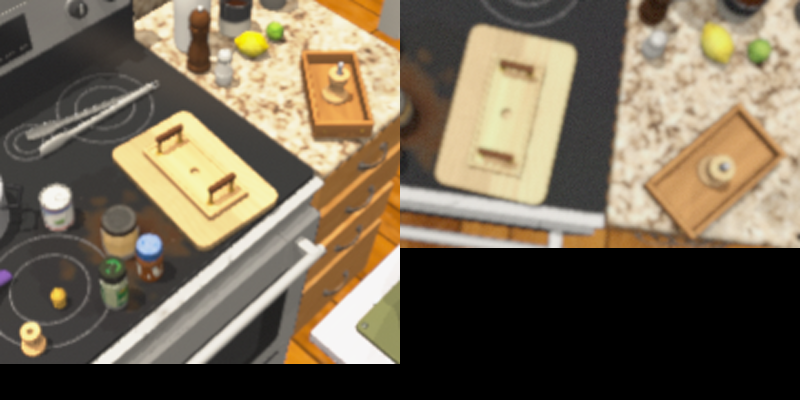

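The tier lies flat in the middle of the board, around (505,112) in the right half. The spool stands on the rod in the tray at (718,170), and the bystanders have not moved.

```bash
python3 -c "
from bench import workorder
print(workorder.hand_in())"
```

```text
the job is handed in; nothing more can be done
None
```

The job is handed in at about 41 s of the 69 s allowed: the tier lies flat in the middle of the chopping board, the larger spool is seated on the tray floor over the rod, and the jars, tin, fruit and brass knob look unmoved in the final pictures.

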